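# Refit the interlock relay and hold the grinder's gate ajar

### The arm

A 7-joint arm with a two-finger parallel gripper is mounted at the origin on the work surface. World frame = base frame: x ahead of the robot, y to its left, z up, the work surface at z = 0. Lengths are in m, angles in rad, forces in N, time in s.
With the tool pointing down it reaches from about 0.4 to 0.85 m from the base axis. Payload 4.5 kg.
Tool frame: the origin (TCP) lies between the finger pads; the fingertips stand 19 mm ahead of it and the grasp point (between the pads) is the TCP (r.tips_ahead is the distance from the TCP to the fingertips, in m); z points along the fingers, y is the line along which they close (so a half turn about z gives the same grasp; the last joint's range is limited). The gripper opens to 88 mm and grips with 3 to 60 N. Pads are 18 mm wide; open, the fingers measure 123 mm over their backs; the gripper's body (75 mm by 187 mm) begins 45 mm behind the grasp point.
Start: joints at [-1.276, 0.689, -0.195, 1.565, 0.157, 0.902, -0.215], TCP at [0.161, 0.604, 0.258] pointing down, gripper open.
Joint ranges: [-3.01, 3.01], [-0.46, 2.08], [-1.47, 1.51], [0.13, 2.56], [-1, 4.14], [0.04, 2.09], [-2.66, 2.66]. Speed limits (rad/s): [2.57, 2.57, 3.14, 3.14, 3.14, 3.14, 3.14].

### API

Orientations are given as a unit quaternion [x, y, z, w].
In Python, from plant import r, cams, models gives the robot as it stands. The module is installed in compiled form; this text tells all that it offers.
- The arm moves only by the tool jog_arm, never from a script. Its arguments are lists of equal length, an entry for each row: "turn": the turn, a rotation vector about the tool's x, y, z in rad, a list of three; "translation": the shift along the tool's x, y, z in m, a list of three; "grip": the closure, from 0 (fully open) to 1 (shut). In form: {"turn": [[ax, ay, az], ...], "translation": [[tx, ty, tz], ...], "grip": [grip, ...]}. A call has 1 to 20 rows; each row is the pose to reach, as a shift and turn from the pose commanded when the call began, along the tool's axes at that moment; what a row does not reach only later rows make up. A row lasts 1/8 s, in which the tool goes at most 62.5 mm and 10.7 degrees, less where a joint would pass 70% of its speed; a pose out of reach is approached as far as the arm can. A call with a gripper value outside its range is refused whole. The fingers move at their own pace and stop on an object; "force" is the grip in N (left out, the last holds). Time passes only in rows, so rows that repeat a pose let the fingers close. It gives the time, the measured TCP pose, the force, the opening and the grip force at its end, in the units of the state.
- r.get_state(): the state, without advancing time (a new reading comes with each control period).
- cams.snapshot(name): name is "scene" or "top"; returns the picture (480x640x3 uint8, red, green, blue); there is no depth.
- cams.camera_params(name): a dict with "fx", "fy", "cx", "cy" (pixels), "eye" and "orientation" of the camera in the world. Camera axes: x right, y up, looking along -z (the intrinsics and any distortion apply to the point x, -y, -z); pixel columns grow to the right and rows downward; lengths in m; the calibration is good to about 2 mm. A picture is of the moment at which its call begins. camera_params takes no time and is no camera call.
- r.finish_job(): hands the job in; it is judged then, once.
Trained networks look in the newest picture that a camera, given by its name, has taken for a name from the list of things; names that differ only in an ending like _2 or _b are one class to them, and where a whole thing is asked for, a point or a joint stands for the part that bears it (a point fixed in the world has none). Each returns a list of dicts, best first, with "p" (0 to 1); they miss things now and then, are a little off and sometimes report something else, mostly with a low value. They report only what shows in the picture. A call takes as long as a camera call. They do not tell look-alikes from the thing itself.
- models.find_in(camera, name): "position" ([x, y, z] in m, in world coordinates, good to about 4 mm: the middle of the surface that is visible of it).
- models.masks_of(camera, name): "pixels" (480x640 bool, what is visible of it).
- models.place_of(camera, name): "position" ([x, y, z] in m, in world coordinates, good to about 4 mm: a listed point, or the origin of a listed thing).
The state is a dict: "clock": time; "q": joint angles; "qd": joint speeds; "joint_torque": joint torques, N m; "tool_pos": TCP position; "eef_rot": TCP orientation; "contact_force": force on the tool from outside, world axes, zero at the start; "moment": the same for the moment, N m; "opening": opening from 0.0 (shut) to 1.0 (fully open); "finger_force": force on a finger pad.
Only numpy, scipy, OpenCV 4.12 (cv2) and the standard library are available. Lean on these libraries where they do the work, as an engineer would, in place of code of your own. Each camera call takes 0.05 s, during which the arm holds its last target. There are 200 camera calls.

### The job

Refit the guard interlock of the bench grinder and hold its gate open for the interlock test: drop the orange relay fully home into the empty socket and swing the yellow locking lever shut over it. Then free the gate's sagging bolt, lifting its red grip so that the nose clears the bent-up red lip of the keeper while you draw it back clear, and swing the gate ajar to about 20 degrees; the gate springs shut by itself, so finish while still holding it there, with the bolt drawn. Leave the old black relay and the other things on the bench where they are.

Things in the scene. Friction and masses are not known exactly. Their poses are not given: they have to be found in the camera images.
- relay: loose orange plug-in relay with a black foot: upright block 36 (its x) x 30 (its y) x 54 mm high, about 80 g; origin at the centre of its underside, z up. Half a turn makes no difference.
- old_relay: burnt-out relay of the same size, all black; stays where it is
- socket: fixed grey relay socket block, 64 (x) x 58 (y) x 40 mm high, on a thin 110 x 130 mm plate; origin at the centre of its underside on the bench. Its pocket opens upward at the centre: 39 (x) x 33 (y) mm, 16 mm deep, chamfered, floor 24 mm above the bench. The relay's x goes along the socket's x. A seated relay's top is 78 mm above the bench.
- socket_mouth (a point): centre of the pocket's mouth, 40 mm above the bench; axes as the socket's
- lever (a joint): yellow locking lever, rad: 0 = shut (arm upright, hook 2 mm above the seated relay); 0.35 to 0.55 at the start, leaning to the socket's -x, away from the pocket. Turns about a level axis along the socket's y, 36 mm to the -x side of the pocket's centre, 40 mm above the bench. Arm 5 mm thick; hook on the pocket's side, 42 mm from the axis. Stays where left; pushed shut to +x with about 1 N.
- lever_tip (a point): outer end of the lever's 28 mm wide, 6 mm thick thumb tab, 66 mm from the lever's axis. The lever cannot shut over a relay that is not home.
- guard: the grinder's fixed splash guard, 235 x 340 mm base, 140 mm high, the steel keeper on its -y post to 174 mm; the gate closes its -x side (towards the robot). Origin on the bench below the middle of the gate; y runs along the shut gate to its hinge post, z up.
- gate_hinge (a point): point on the gate's vertical hinge line, at 210 mm height (the height of the bolt grip's centre), 135 mm from the guard's origin along its +y
- gate (a joint): gate angle in rad: 0 = shut, grows as the free stile (the end at the guard's -y) swings to the guard's -x; a full turn is not possible, stop at 1.2. Frame 244 mm wide, 16 mm thick, top rail at 136 mm. A spring shuts it: about 2 N at the bolt's grip near 0, 3 N at 0.35.
- bolt (a joint): how far the barrel bolt is drawn back along the gate's top towards the hinge (guard's +y when shut), in m: 0 to 0.004 at the start, stop at 0.040. The nose is free of the keeper's cheeks from 0.028. Friction about 1 to 2 N, stays where it is left.
- bolt_lift (a joint): how far the bolt is lifted in its slotted guides, m: 0 = sagging, stop at 0.018; falls back when let go (150 g). The keeper's red lip is 8.5 mm higher than the underside of the sagging 26 mm high nose and blocks it until it is lifted by more than that; keep it lifted until drawn by 0.025. Even lifted, the keeper's side cheeks keep the gate shut until the nose is drawn clear.
- bolt_grip (a point): centre of the bolt's upright red grip, a block 18 (across the gate) x 20 (along it) x 46 mm high, 210 mm above the bench when sagging; moves with bolt and gate; 185 mm from the hinge line when the bolt is at 0. Below it a narrower stem; guides on the gate reach to 179 mm. Axes as the guard's when the gate is shut: y towards the hinge.
- bur_block: wooden block with small grinding burs, 60 x 50 mm, 61 mm high; stays where it is
- jar: small white pot, 48 mm across, 40 mm high; stays where it is
- stone: green stone sample, about 100 x 65 x 26 mm; stays where it is
- sample_box: small pale box, 57 x 47 x 29 mm; stays where it is
There are look-alikes about, which are no part of the job. What is shaped like the socket but green is not meant. Several things look just like the relay: the one meant starts farthest to the robot's right.

How it is judged:
On the way, in this order (a step that is already met when the one before it is completed fails the run):
1. the relay stands fully home in the socket (z of relay in the frame of socket below 0.0265 m and horizontal distance between relay and socket below 0.005 m and angle between relay's own z axis and vertical below 0.06 rad), for 0.2 s.
2. the locking lever is shut over the relay (value of joint lever below 0.12 rad and z of relay in the frame of socket below 0.0265 m and horizontal distance between relay and socket below 0.005 m), for 0.2 s.
3. the bolt is drawn clear of the keeper (value of joint bolt above 0.029 m), for 0.1 s.
At the end, for the whole second after the job is handed in: The fingers hold the gate (or its bolt) still at 0.22 to 0.50 rad, the bolt drawn by more than 24 mm; the relay is home (within 2.5 mm of the pocket floor, 5 mm of its centre, upright) and let go; the lever is within 0.12 rad of shut (all of step 2 and value of joint gate between 0.22 and 0.5 rad and velocity of joint gate between -0.1 and 0.1 rad/s and contact force between gate and the fingers above 0.8 N and value of joint bolt above 0.024 m and angle between relay's own z axis and vertical below 0.06 rad and contact force between relay and the fingers below 0.2 N); the arm keeps its last pose, push and grip.
It fails at once if a bystander is moved by more than 25 mm (distance of any of old_relay, bur_block, jar, stone, sample_box from where it was at the start of the episode above 0.025 m).
It also fails if it takes over 61 s, if anything falls off the work surface, if the arm or the gripper's body presses on something with over 40 N, if the wrist force passes 120 N, or if a joint passes its speed limit or range.

## Working session

There is one attempt and no reset: what is moved stays moved. The work goes in short steps, Python scripts to look and compute and a tool call to move; the robot and the scene stay as the last step left them, time stands still between calls to the robot, and variables do not carry over. Pictures are saved under pics/ and viewed, at most 10 in all, crops included, and the job is handed in when it is done.

Besides the shell and the picture viewer there is one more tool, called after ">>>" as name(argument=value, ...), one argument or row to a line, values as JSON. jog_arm: Moves the arm, as the interface text tells. Its arguments: {"type":"object","properties":{"turn":{"type":"array"},"translation":{"type":"array"},"grip":{"type":"array"},"force":{"type":"number"}},"required":["turn","translation","grip"]}

```bash
mkdir -p pics; cat > h.py <<'E'
import numpy as np, cv2
from scipy.spatial.transform import Rotation as R
from plant import r, cams, models
def save(n,img,s=1,crop=None):
    if crop: x0,y0,x1,y1=crop; img=img[y0:y1,x0:x1]
    img=cv2.resize(img,None,fx=s,fy=s,interpolation=cv2.INTER_CUBIC)
    cv2.imwrite('pics/'+n+'.png',cv2.cvtColor(img,cv2.COLOR_RGB2BGR))
def proj(c,P):
    k=cams.camera_params(c); p=R.from_quat(k['orientation']).inv().apply(np.atleast_2d(P)-k['eye'])
    return np.c_[k['cx']+k['fx']*p[:,0]/-p[:,2],k['cy']-k['fy']*p[:,1]/-p[:,2]]
def ray(c,uv,z):
    k=cams.camera_params(c); uv=np.atleast_2d(uv)
    d=R.from_quat(k['orientation']).apply(np.c_[(uv[:,0]-k['cx'])/k['fx'],-(uv[:,1]-k['cy'])/k['fy'],-np.ones(len(uv))])
    e=np.array(k['eye']); return e+d*((z-e[2])/d[:,2])[:,None]
def totool(dw):  # world shift -> tool axes
    return R.from_quat(r.get_state()['eef_rot']).inv().apply(dw)
E
python3 - <<'E'
from h import *
np.set_printoptions(precision=4,suppress=True)
for c in ('top','scene'):
    print(cams.camera_params(c)); im=cams.snapshot(c); save(c+'0',im)
    for n in ['relay','old_relay','socket','socket_mouth','lever_tip','guard','gate_hinge','bolt_grip','bur_block','jar','stone','sample_box']:
        for d in models.place_of(c,n): 
            if d['p']>.2: print(c,n,np.round(d['position'],4),round(d['p'],2),proj(c,d['position']).round()[0])
s=r.get_state(); print(s['clock'],s['tool_pos'],R.from_quat(s['eef_rot']).as_matrix())
E
```

```text
{'fx': 486.28942298248944, 'fy': 486.28942298248944, 'cx': 321.463468975845, 'cy': 242.64318254162382, 'eye': array([ 0.349 , -0.0623,  1.2036]), 'orientation': array([ 0.0506, -0.0676, -0.7025,  0.7067])}
top relay [0.5028 0.1074 0.0004] 0.6 [242. 262.]
top relay [ 0.5055  0.1947 -0.0005] 0.55 [206. 260.]
top old_relay [ 0.4917 -0.0766 -0.0011] 0.73 [316. 267.]
top socket [ 0.3434 -0.1558  0.0012] 0.81 [348. 327.]
top socket [ 0.526  -0.2648  0.002 ] 0.7 [391. 253.]
top socket_mouth [ 0.5276 -0.2661  0.0418] 0.74 [394. 250.]
top socket_mouth [ 0.3413 -0.1573  0.0367] 0.65 [350. 328.]
top lever_tip [ 0.4618 -0.2759  0.0951] 0.76 [403. 275.]
top lever_tip [ 0.3064 -0.1554  0.1063] 0.7 [351. 344.]
top lever_tip [ 0.5036  0.103  -0.0009] 0.68 [243. 261.]
top guard [0.6837 0.1629 0.0005] 0.64 [222. 191.]
top gate_hinge [0.6699 0.2997 0.2123] 0.8 [138. 169.]
top bolt_grip [0.6859 0.116  0.2093] 0.73 [227. 163.]
top bur_block [ 0.7479 -0.1407 -0.0031] 0.82 [341. 168.]
top jar [0.4413 0.3244 0.0009] 0.88 [152. 286.]
top stone [ 0.3934 -0.4888 -0.001 ] 0.79 [482. 307.]
top stone [ 0.5254 -0.
[... 551 characters left out ...]
 [269. 216.]
scene socket_mouth [ 0.3372 -0.1599  0.0356] 0.87 [349. 183.]
scene socket_mouth [ 0.5268 -0.2686  0.0419] 0.79 [266. 206.]
scene lever_tip [ 0.4659 -0.276   0.1013] 0.72 [279. 175.]
scene lever_tip [ 0.3036 -0.1544  0.1065] 0.48 [360. 158.]
scene gate_hinge [0.6671 0.2987 0.2106] 0.56 [435. 367.]
scene bolt_grip [0.6922 0.1137 0.206 ] 0.66 [347. 318.]
scene bur_block [ 0.7471 -0.1396 -0.0023] 0.89 [244. 307.]
scene jar [0.437  0.3214 0.0016] 0.68 [488. 330.]
scene stone [ 0.6824 -0.3836 -0.0014] 0.56 [191. 232.]
scene sample_box [ 0.6846 -0.3835 -0.0003] 0.73 [190. 232.]
1.3 [0.1611 0.6039 0.2577] [[-0.9662  0.2578  0.    ]
 [ 0.2578  0.9662  0.0001]
 [ 0.      0.0001 -1.    ]]
```

View pics/top0.png

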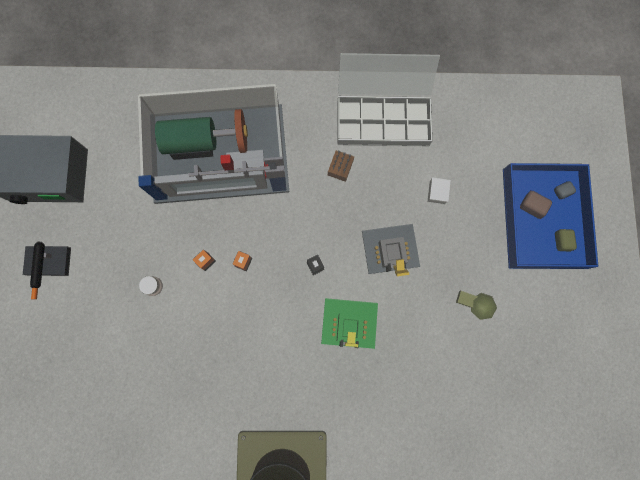

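View pics/scene0.png

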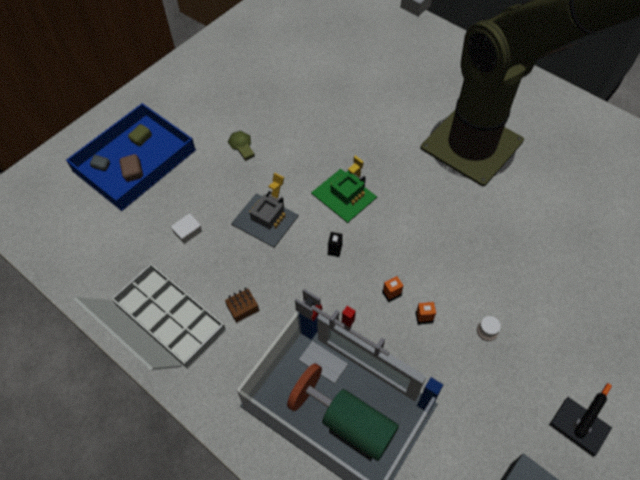

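Top view: the orange relays are at (242,260) and (204,260). The one at (242,260), y≈0.10, is farther to the robot's right (−y), so it is the one meant. The grey socket is at (391,252); the green one at (350,325) is a decoy. Grinder gate runs from (285,170) to (150,187), with the red grip near (227,163). I'll confirm in an enlarged crop.

```bash
python3 - <<'E'
from h import *
np.set_printoptions(precision=4,suppress=True)
a=cams.snapshot('top'); b=cams.snapshot('scene')
def sc(im,c,s): x0,y0,x1,y1=c; return cv2.resize(im[y0:y1,x0:x1],None,fx=s,fy=s,interpolation=cv2.INTER_CUBIC)
t1=sc(a,(190,240,260,280),5.7); t2=sc(a,(355,220,425,280),5.7)
t3=sc(b,(370,265,445,330),5); t4=sc(b,(230,165,305,250),5)
H=np.zeros((800,800,3),np.uint8)
for t,(y,x) in ((t1,(0,0)),(t2,(0,400)),(t3,(345,0)),(t4,(345,400))):
    h,w=min(t.shape[0],800-y),min(t.shape[1],800-x); H[y:y+h,x:x+w]=t[:h,:w]
save('crop1',H,0.75)
for c in ('top','scene'):
  for n in ('relay','socket','bolt_grip','lever_tip','old_relay','gate_hinge'):
    for d in models.masks_of(c,n):
      if d['p']<.3: continue
      m=d['pixels'].astype(np.uint8); cs=max(cv2.findContours(m,0,2)[0],key=cv2.contourArea)
      print(c,n,round(d['p'],2),m.sum(),cv2.minAreaRect(cs),cv2.boundingRect(cs))
E
```

```text
top relay 0.83 245 ((241.9000244140625, 260.2000427246094), (16.099689483642578, 15.652474403381348), 26.56505012512207) (233, 251, 19, 19)
top relay 0.75 246 ((203.50001525878906, 259.5), (16.970561981201172, 15.55634880065918), 45.0) (194, 251, 20, 18)
top socket 0.95 2409 ((349.3862609863281, 322.86553955078125), (53.39824676513672, 45.84111022949219), 4.763641834259033) (322, 298, 56, 50)
top socket 0.93 2310 ((390.89703369140625, 251.35647583007812), (50.201480865478516, 51.820884704589844), 80.90972137451172) (362, 224, 58, 52)
top bolt_grip 0.81 496 ((219.64846801757812, 164.61354064941406), (18.965492248535156, 43.4157829284668), 82.40535736083984) (199, 154, 44, 22)
top lever_tip 0.45 154 ((399.9123840332031, 267.9278564453125), (16.042469024658203, 11.270342826843262), 66.03751373291016) (393, 259, 15, 17)
top old_relay 0.74 224 ((315.0000305175781, 264.5000305175781), (16.994115829467773, 12.969194412231445), 63.43495178222656) (307, 255, 17, 20)
top old_relay 0.55 555 ((340.0, 165.5), (20.55480194091797, 28.144268035888672), 18.434947967529297) (327, 150, 27, 32)
top gate
[... 864 characters left out ...]
8.51561737060547), 28.610462188720703) (348, 157, 16, 22)
scene lever_tip 0.64 248 ((275.5, 186.5), (12.64910888671875, 24.66576385498047), 18.434946060180664) (269, 174, 15, 26)
scene old_relay 0.52 324 ((334.75677490234375, 244.45947265625), (14.467110633850098, 24.00225257873535), 9.462322235107422) (328, 232, 15, 26)
scene old_relay 0.46 542 ((358.9230651855469, 326.1153869628906), (47.14951705932617, 21.91065788269043), 33.690067291259766) (334, 307, 41, 40)
scene gate_hinge 0.77 22293 ((343.5389404296875, 391.85797119140625), (183.9209747314453, 145.35772705078125), 35.88214111328125) (237, 290, 205, 190)
scene gate_hinge 0.31 297 ((335.0, 244.5), (23.0, 14.0), 90.0) (328, 233, 15, 24)
```

View pics/crop1.png

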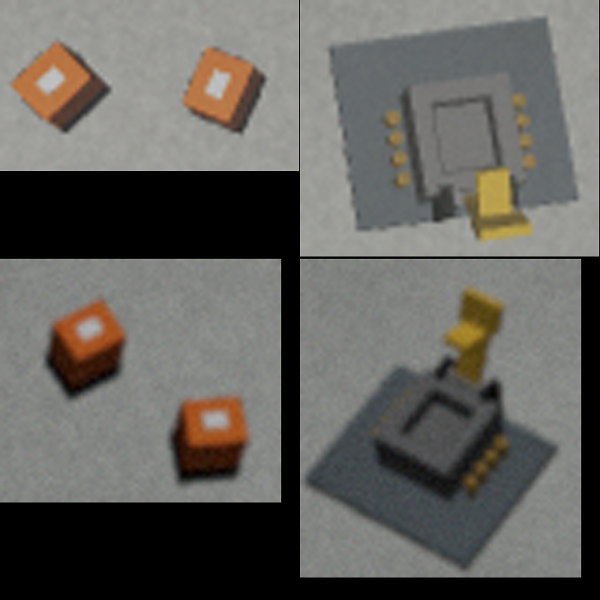

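The crop confirms that the right-hand orange relay (top view 242,260) is rotated, and that the grey socket at (391,252) is empty with its lever at −x, leaning away. Next I fit the poses from both views.

```bash
cat > fit.py <<'E'
from h import *
from scipy.optimize import minimize
np.set_printoptions(precision=4,suppress=True)
S=4
def box(sx,sy,z0,z1): return np.array([[i*sx/2,j*sy/2,z] for i in(-1,1) for j in(-1,1) for z in(z0,z1)])
def sil(c,p,boxes):
    Rz=R.from_euler('z',p[2]); m=np.zeros((480*S,640*S),np.uint8)
    for b in boxes:
        uv=proj(c,Rz.apply(b)+[p[0],p[1],0]); h=cv2.convexHull(((uv+.5)*S*16).astype(np.int32))
        cv2.fillConvexPoly(m,h,1,shift=4)
    return cv2.resize(m.astype(np.float32),(640,480),interpolation=cv2.INTER_AREA)
def fit(masks,boxes,p0,yaws,ign={}):
    best=None
    def cost(p): return sum((np.abs(sil(c,p,boxes)-m)*(1-ign.get(c,0*m))).sum()/m.sum() for c,m in masks.items())
    for y in yaws:
        o=minimize(cost,[p0[0],p0[1],y],method='Nelder-Mead',options=dict(initial_simplex=np.array([p0[0],p0[1],y])+np.array([[0,0,0],[.006,0,0],[0,.006,0],[0,0,.12]]),xatol=2e-4,fatol=1e-4,maxiter=70))
        print('  ',round(y,2),o.x,round(o.fun,4))
        if best is None or o.fun<best.fun: best=o
    return best
E
python3 - <<'E'
from fit import *
im={c:cams.snapshot(c) for c in('top','scene')}
rb=[box(.036,.030,0,.054)]; sb=[box(.11,.13,0,.003),box(.064,.058,0,.04)]
mr={};ms={};ig={}
for c in im:
    hsv=cv2.cvtColor(im[c],cv2.COLOR_RGB2HSV)
    d=min(models.masks_of(c,'relay'),key=lambda d:abs(ray(c,np.argwhere(d['pixels']).mean(0)[::-1],.03)[0,1]-.10)); mr[c]=d['pixels'].astype(np.float32)
    d=min(models.masks_of(c,'socket'),key=lambda d:abs(ray(c,np.argwhere(d['pixels']).mean(0)[::-1],.0)[0,0]-.527)); ms[c]=d['pixels'].astype(np.float32)
    yl=((abs(hsv[...,0].astype(int)-25)<8)&(hsv[...,1]>110)).astype(np.uint8); 
    lev=np.zeros_like(yl); u,v=proj(c,[.465,-.275,.08])[0].astype(int); lev[v-25:v+28,u-22:u+22]=1
    ig[c]=cv2.dilate(yl*lev,np.ones((5,5)))
np.savez('m.npz',**{'r'+c:mr[c] for c in mr},**{'s'+c:ms[c] for c in ms})
for cs in (['top'],['scene'],['top','scene']):
    print('relay',cs); fit({c:mr[c] for c in cs},rb,(.5,.102),[-.8,-.3,.2,.7,1.2] if len(cs)==2 else [-.4,.3,1.1])
for cs in (['top'],['scene'],['top','scene']):
    print('socket',cs); fit({c:ms[c] for c in cs},sb,(.527,-.265),[0.15,-.15],ig)
# top-face label / orange bright region yaw in top
for c in im:
    hsv=cv2.cvtColor(im[c],cv2.COLOR_RGB2HSV)
    for t in (130,150,170,190):
        m=((hsv[...,2]>t)&(hsv[...,1]>90)&(mr[c]>0)).astype(np.uint8); m=cv2.morphologyEx(m,cv2.MORPH_CLOSE,np.ones((7,7)))
        if m.sum()<30: continue
        k=max(cv2.findContours(m,0,2)[0],key=cv2.contourArea); q=cv2.boxPoints(cv2.minAreaRect(k)); P=ray(c,q,.054)[:,:2]
        e=P[1]-P[0],P[2]-P[1]; print(c,t,P.mean(0),[ (round(float(np.linalg.norm(x)),4),round(float(np.arctan2(x[1],x[0])%np.pi),3)) for x in e])
E
```

```text
relay ['top']
   -0.4 [ 0.5025  0.1023 -0.4273] 0.0949
   0.3 [ 0.5025  0.1025 -0.4449] 0.0956
   1.1 [0.5018 0.1012 1.3341] 0.254
relay ['scene']
   -0.4 [ 0.5052  0.1022 -0.291 ] 0.1131
   0.3 [ 0.5057  0.102  -0.1018] 0.1199
   1.1 [0.5055 0.1016 1.0528] 0.2183
relay ['top', 'scene']
   -0.8 [ 0.5034  0.1022 -0.4033] 0.2715
   -0.3 [ 0.5031  0.1019 -0.3646] 0.2678
   0.2 [ 0.5033  0.1022 -0.346 ] 0.2699
   0.7 [0.5033 0.1016 0.9288] 0.5382
   1.2 [0.503  0.1007 1.251 ] 0.5063
socket ['top']
   0.15 [ 0.5161 -0.2604  0.1551] 1.8213
   -0.15 [ 0.53   -0.2611 -0.2779] 1.817
socket ['scene']
   0.15 [ 0.5409 -0.2658  0.144 ] 0.0735
   -0.15 [ 0.5405 -0.2656  0.1495] 0.0737
socket ['top', 'scene']
   0.15 [ 0.5401 -0.2658  0.1353] 1.9435
   -0.15 [ 0.5401 -0.2658  0.1436] 1.9427
top 130 [0.5018 0.1026] [(0.0352, 2.771), (0.029, 1.172)]
top 150 [0.5024 0.1025] [(0.0349, 2.712), (0.0279, 1.114)]
top 170 [0.5017 0.1022] [(0.0339, 2.712), (0.0268, 1.114)]
scene 130 [0.504  0.1022] [(0.035, 2.767), (0.0261, 1.059)]
scene 150 [0.5037 0.1017] [(0.0329, 2.767), (0.025, 1.059)]
```

```bash
cat > edge.py <<'E'
from fit import *
def grad(im): 
    g=cv2.cvtColor(im,cv2.COLOR_RGB2LAB).astype(np.float32); g=cv2.GaussianBlur(g,(0,0),.8)
    return cv2.GaussianBlur(np.sqrt(sum(cv2.Sobel(g[...,i],5,1,0)**2+cv2.Sobel(g[...,i],5,0,1)**2 for i in range(3))),(0,0),.6)
def loop(sx,sy,z,n=40):
    c=np.array([[-1,-1],[1,-1],[1,1],[-1,1],[-1,-1]])*[sx/2,sy/2]
    return np.vstack([np.c_[np.linspace(c[i],c[i+1],n),np.full(n,z)] for i in range(4)])
def score(G,p,pts):
    W=R.from_euler('z',p[2]).apply(pts)+[p[0],p[1],0]; s=0
    for c,g in G.items():
        uv=proj(c,W).astype(np.float32); v=cv2.remap(g,uv[:,:1],uv[:,1:],1); s+=np.minimum(v,np.percentile(v,80)).mean()/g.mean()
    return s
def efit(G,pts,p0,dy=(-.08,0,.08),yaw=True,d=.004):
    bs=None
    for dx in (-d,0,d):
      for dyy in (-d,0,d):
        for a in dy if yaw else (0,):
          q=np.array(p0)+[dx,dyy,a]
          f=(lambda p:-score(G,p,pts)) if yaw else (lambda p:-score(G,[p[0],p[1],p0[2]],pts))
          o=minimize(f,q,method='Nelder-Mead',options=dict(initial_simplex=q+np.array([[0,0,0],[.002,0,0],[0,.002,0],[0,0,.04]]),xatol=1e-4,fatol=1e-4))
          if bs is None or o.fun<bs.fun: bs=o
    return bs.x,round(bs.fun,3)
E
python3 - <<'E'
from edge import *
G={c:grad(cams.snapshot(c)) for c in('top','scene')}
for n in (['top'],['scene'],['top','scene']):
    g={c:G[c] for c in n}
    a=efit(g,loop(.11,.13,.002),(.540,-.265,.145)); print(n,'plate',a)
    print('  block',efit(g,np.vstack([loop(.064,.058,.04),loop(.039,.033,.04)]),(.527,-.266,a[0][2])),'pocket',efit(g,loop(.039,.033,.04),(.527,-.266,a[0][2]),yaw=False))
    print('  relay',efit(g,loop(.036,.030,.054),(.503,.102,-.40)))
    print('  grip (sag)',efit(g,loop(.018,.020,.233),(.689,.115,.1)))
    b=efit(g,loop(.016,.244,.136),(.675,.18,.1)); print('  gate',b)
E
```

```text
['top'] plate (array([ 0.5387, -0.2636,  0.1468]), np.float64(-6.581))Traceback (most recent call last):
  File "<stdin>", line 6, in <module>
  File "edge.py", line 20, in efit
    o=minimize(f,q,method='Nelder-Mead',options=dict(initial_simplex=q+np.array([[0,0,0],[.002,0,0],[0,.002,0],[0,0,.04]]),xatol=1e-4,fatol=1e-4))
    res = _minimize_neldermead(fun, x0, args, callback, bounds=bounds,
                               **options)
    fxr = func(xr)
    fx = function(np.copy(x), *(wrapper_args + args))
  File "edge.py", line 19, in <lambda>
    f=(lambda p:-score(G,p,pts)) if yaw else (lambda p:-score(G,[p[0],p[1],p0[2]],pts))
                 ~~~~~^^^^^^^^^
  File "edge.py", line 11, in score
    uv=proj(c,W).astype(np.float32); v=cv2.remap(g,uv[:,:1],uv[:,1:],1); s+=np.minimum(v,np.percentile(v,80)).mean()/g.mean()
       ~~~~^^^^^
  File "h.py", line 9, in proj
    k=cams.camera_params(c); p=R.from_quat(k['orientation']).inv().apply(np.atleast_2d(P)-k['eye'])
ValueError: time passes only in moves, steps and waits
```

```bash
python3 - <<'E'
from h import *
a=cams.snapshot('top'); b=cams.snapshot('scene')
def sc(im,c,s): x0,y0,x1,y1=c; return cv2.resize(im[y0:y1,x0:x1],None,fx=s,fy=s,interpolation=cv2.INTER_CUBIC)
t1=sc(a,(130,140,300,210),4.6); t2=sc(b,(285,280,455,370),4.6)
H=np.vstack([t1,t2]); save('crop2',H,0.8)
E
```

```text
(no output)
```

View pics/crop2.png

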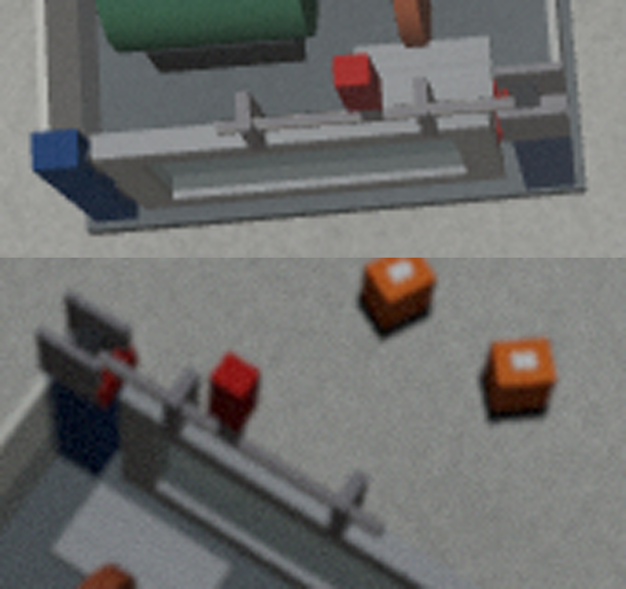

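The crop shows the red grip's top face at about (226,159) in the top view, and the bolt nose between the keeper cheeks at about (266,168), with the blue hinge post at (146,181). I'll cache the camera parameters and redo the edge fits.

```bash
python3 - <<'E'
s=open('h.py').read()
s=s.replace("def proj","_K={}\ndef kp(c):\n    if c not in _K: _K[c]=cams.camera_params(c)\n    return _K[c]\ndef proj").replace("k=cams.camera_params(c)","k=kp(c)")
open('h.py','w').write(s)
E
timeout 300 python3 - <<'E'
from edge import *
G={c:grad(cams.snapshot(c)) for c in('top','scene')}
print(r.get_state()['clock'])
for n in (['top'],['scene'],['top','scene']):
    g={c:G[c] for c in n}
    a=efit(g,loop(.11,.13,.002),(.540,-.265,.145)); print(n,'plate',a)
    print('  block',efit(g,np.vstack([loop(.064,.058,.04),loop(.039,.033,.04)]),(.527,-.266,a[0][2])),'pocket',efit(g,loop(.039,.033,.04),(.527,-.266,a[0][2]),yaw=False))
    print('  relay',efit(g,loop(.036,.030,.054),(.503,.102,-.40)))
    print('  grip (sag)',efit(g,loop(.018,.020,.233),(.689,.115,.1)))
    print('  gate',efit(g,loop(.016,.244,.136),(.675,.18,.1)),flush=True)
E
```

```text
2.6
['top'] plate (array([ 0.5388, -0.2636,  0.1461]), np.float64(-6.547))
  block (array([ 0.5098, -0.2558,  0.1223]), np.float64(-4.539)) pocket (array([ 0.5222, -0.2677,  0.1781]), np.float64(-3.37))
  relay (array([ 0.4956,  0.0949, -0.376 ]), np.float64(-8.586))
  grip (sag) (array([0.6882, 0.1134, 0.3035]), np.float64(-8.114))
  gate (array([0.683 , 0.1698, 0.0968]), np.float64(-7.902))
['scene'] plate (array([ 0.5417, -0.2648,  0.1519]), np.float64(-5.747))
  block (array([ 0.5269, -0.2549,  0.1205]), np.float64(-4.189)) pocket (array([ 0.5265, -0.2552,  0.0899]), np.float64(-3.558))
  relay (array([ 0.5047,  0.1017, -0.3844]), np.float64(-6.476))
  grip (sag) (array([0.6901, 0.1155, 0.0692]), np.float64(-7.397))
  gate (array([0.6839, 0.1762, 0.1116]), np.float64(-5.603))
['top', 'scene'] plate (array([ 0.54  , -0.2641,  0.148 ]), np.float64(-11.804))
  block (array([ 0.5101, -0.2562,  0.0963]), np.float64(-8.084)) pocket (array([ 0.4976, -0.2575,  0.199 ]), np.float64(-9.001))
  relay (array([ 0.5026,  0.1022, -0.4097]), np.float64(-13.286))
  grip (sag) (array([0.6893, 0.1152, 0.0465]), np.float64(-14.981))
  gate (array([0.6801, 0.2048, 0.1014]), np.float64(-13.794))
```

```bash
python3 - <<'E'
from edge import *
out=[]
for c,(x0,y0,x1,y1) in (('top',(370,228,418,280)),('scene',(240,172,296,232))):
    im=np.mean([cams.snapshot(c).astype(np.float32) for _ in range(4)],0)
    s=int(560/(y1-y0)) ; t=cv2.resize(np.clip(im[y0:y1,x0:x1]*1.7,0,255).astype(np.uint8),None,fx=s,fy=s,interpolation=cv2.INTER_CUBIC)
    for pts,col in ((loop(.039,.033,.04),(255,0,0)),(loop(.064,.058,.04),(0,255,0))):
        uv=(proj(c,R.from_euler('z',.148).apply(pts)+[.527,-.266,0])+.5-[x0,y0])*s
        cv2.polylines(t,[uv.astype(np.int32)],True,col,1)
    out.append(t[:540,:400] if c=='top' else t[:540,:400])
h=min(o.shape[0] for o in out); save('crop3',np.hstack([o[:h] for o in out]))
print(h,[o.shape for o in out])
E
```

```text
520 [(520, 400, 3), (540, 400, 3)]
```

View pics/crop3.png

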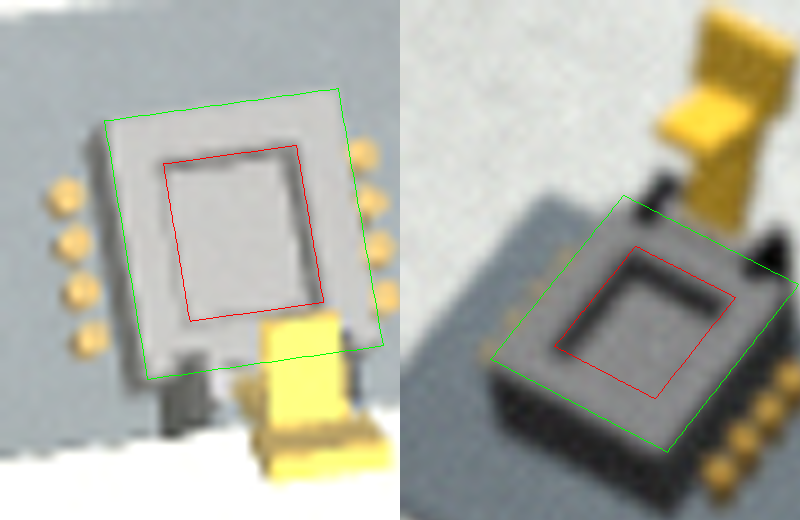

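The overlay (red pocket, green block) matches both views, so the socket is at (0.527, −0.266), yaw 0.148. The relay is at (0.503, 0.102), yaw −0.40. Heights and reach are plausible.

```bash
cat >> h.py <<'E'
def rel(*wps):
    """wps: (x,y,z,yaw of tool y) -> shift and turn in tool axes"""
    s=r.get_state(); R0=R.from_quat(s['eef_rot']); print(round(s['clock'],2),'tcp',np.round(s['tool_pos'],4),'F',np.round(s['contact_force'],2),'op',s['opening'],'ff',s['finger_force'])
    for x,y,z,a in wps:
        yv=np.array([np.cos(a),np.sin(a),0]); zv=np.array([0,0,-1.]); T=R.from_matrix(np.c_[np.cross(yv,zv),yv,zv])
        print([x,y,z,a],'t',np.round(R0.inv().apply(np.array([x,y,z])-s['tool_pos']),4),'rot',np.round((R0.inv()*T).as_rotvec(),3))
E
python3 - <<'E'
from h import *
rel((.503,.102,.20,1.17),(.503,.102,.038,1.17))
E
```

```text
3.0 tcp [0.1611 0.6039 0.2578] F [ 0.54 -0.13 -1.01] op 0.9967932432336425 ff 0.0
[0.503, 0.102, 0.2, 1.17] t [-0.4597 -0.3968  0.0577] rot [ 0.   -0.    0.14]
[0.503, 0.102, 0.038, 1.17] t [-0.4597 -0.3968  0.2197] rot [ 0.   -0.    0.14]
```

>>> jog_arm(
  turn=[
    [0,0,0.05],
    [0,0,0.1],
    [0,0,0.14],
    [0,0,0.14],
    [0,0,0.14],
    [0,0,0.14],
    [0,0,0.14],
    [0,0,0.14],
    [0,0,0.14],
    [0,0,0.14],
    [0,0,0.14],
    [0,0,0.14],
    [0,0,0.14],
    [0,0,0.14],
    [0,0,0.14],
    [0,0,0.14],
  ],
  translation=[
    [-0.035,-0.03,0],
    [-0.07,-0.06,0],
    [-0.105,-0.09,0],
    [-0.14,-0.12,0.005],
    [-0.175,-0.15,0.01],
    [-0.21,-0.181,0.015],
    [-0.245,-0.211,0.02],
    [-0.28,-0.242,0.025],
    [-0.315,-0.272,0.03],
    [-0.35,-0.302,0.035],
    [-0.385,-0.332,0.04],
    [-0.42,-0.3625,0.05],
    [-0.4597,-0.3968,0.058],
    [-0.4597,-0.3968,0.08],
    [-0.4597,-0.3968,0.12],
    [-0.4597,-0.3968,0.12],
  ],
  grip=[0.4,0.4,0.4,0.4,0.4,0.4,0.4,0.4,0.4,0.4,0.4,0.4,0.4,0.4,0.4,0.4],
  force=20,
)

```text
clock: 5.0
tool_pos: [0.5015, 0.1015, 0.1359]
eef_rot: [0.199, 0.98, -0.001, -0.002]
contact_force: [-0.1, -0.1, -0.4]
opening: 0.602
finger_force: 0.0
```

```bash
python3 - <<'E'
from h import *
rel((.503,.102,.038,1.17))
E
```

```text
5.0 tcp [0.5015 0.1015 0.1359] F [-0.12 -0.11 -0.37] op 0.6021485190452489 ff 0.0
[0.503, 0.102, 0.038, 1.17] t [-0.0016  0.0014  0.0979] rot [-0.003 -0.004  0.   ]
```

>>> jog_arm(
  turn=[
    [0,0,0],
    [0,0,0],
    [0,0,0],
    [0,0,0],
    [0,0,0],
  ],
  translation=[
    [0,0,0.03],
    [0,0,0.07],
    [0,0,0.1],
    [0,0,0.1],
    [0,0,0.1],
  ],
  grip=[0.4,0.4,0.4,0.4,0.4],
)

```text
clock: 5.62
tool_pos: [0.504, 0.1024, 0.0393]
eef_rot: [0.199, 0.98, 0.001, 0.001]
contact_force: [-0.4, 0.6, -1.1]
opening: 0.598
finger_force: 0.0
```

```bash
python3 - <<'E'
from h import *
rel((.503,.102,.038,1.17))
E
```

```text
5.62 tcp [0.504  0.1024 0.0393] F [-0.42  0.59 -1.11] op 0.5980448741462745 ff 0.0
[0.503, 0.102, 0.038, 1.17] t [ 0.0008 -0.0008  0.0013] rot [0.002 0.002 0.   ]
```

>>> jog_arm(
  turn=[
    [0,0,0],
    [0,0,0],
    [0,0,0],
    [0,0,0],
    [0,0,0],
    [0,0,0],
    [0,0,0],
    [0,0,0],
  ],
  translation=[
    [0,0,0],
    [0,0,0],
    [0,0,0],
    [0,0,0],
    [0,0,-0.03],
    [0,0,-0.08],
    [0,0,-0.12],
    [0,0,-0.12],
  ],
  grip=[0.8,0.8,0.8,0.8,0.8,0.8,0.8,0.8],
  force=20,
)

```text
clock: 6.62
tool_pos: [0.5046, 0.1023, 0.1603]
eef_rot: [0.199, 0.98, 0.001, 0.003]
contact_force: [-0.6, 0.1, -2.3]
opening: 0.336
finger_force: 19.9
```

```bash
python3 - <<'E'
from h import *
rel((.527,-.266,.16,1.719),(.527,-.266,.095,1.719))
E
```

```text
6.62 tcp [0.5046 0.1023 0.1603] F [-0.58  0.08 -2.3 ] op 0.33559918447080656 ff 19.94766891002655
[0.527, -0.266, 0.16, 1.719] t [-1.645e-01 -3.303e-01 -2.000e-04] rot [ 0.002  0.005 -0.55 ]
[0.527, -0.266, 0.095, 1.719] t [-0.1642 -0.3305  0.0648] rot [ 0.002  0.005 -0.55 ]
```

>>> jog_arm(
  turn=[
    [0,0,-0.07],
    [0,0,-0.14],
    [0,0,-0.21],
    [0,0,-0.28],
    [0,0,-0.35],
    [0,0,-0.42],
    [0,0,-0.49],
    [0,0,-0.55],
    [0,0,-0.55],
    [0,0,-0.55],
    [0,0,-0.55],
    [0,0,-0.55],
    [0,0,-0.55],
  ],
  translation=[
    [-0.0165,-0.033,0],
    [-0.033,-0.066,0],
    [-0.05,-0.1,0],
    [-0.066,-0.132,0],
    [-0.082,-0.165,0],
    [-0.1,-0.2,0],
    [-0.115,-0.231,0],
    [-0.135,-0.271,0],
    [-0.153,-0.307,0],
    [-0.1645,-0.3305,0],
    [-0.1645,-0.3305,0.03],
    [-0.1645,-0.3305,0.055],
    [-0.1645,-0.3305,0.065],
  ],
  grip=[0.8,0.8,0.8,0.8,0.8,0.8,0.8,0.8,0.8,0.8,0.8,0.8,0.8],
)

```text
clock: 8.25
tool_pos: [0.5237, -0.2659, 0.09]
eef_rot: [-0.075, 0.997, 0.001, -0.002]
contact_force: [0.1, -0.6, 0.1]
opening: 0.342
finger_force: 19.9
```

>>> jog_arm(
  turn=[
    [0,0,0],
    [0,0,0],
  ],
  translation=[
    [0,0,0],
    [0,0,0],
  ],
  grip=[0.8,0.8],
)

```text
clock: 8.5
tool_pos: [0.526, -0.2665, 0.0933]
eef_rot: [-0.075, 0.997, -0.0, 0.001]
contact_force: [0.2, 0.7, -0.4]
opening: 0.339
finger_force: 19.9
```

```bash
python3 - <<'E'
from edge import *
rel((.527,-.266,.062,1.719))
z=r.get_state()['tool_pos'][2]-.0393
out=[]
for c,(x0,y0,x1,y1) in (('top',(370,218,420,270)),('scene',(235,160,291,220))):
    im=cams.snapshot(c)
    if c=='scene': print([ (d['position'],d['p']) for d in models.place_of(c,'relay')])
    s=int(560/(y1-y0)); t=cv2.resize(np.clip(im[y0:y1,x0:x1]*1.5,0,255).astype(np.uint8),None,fx=s,fy=s,interpolation=cv2.INTER_CUBIC)
    for pts,col in ((loop(.036,.030,z+.0),(255,0,0)),(loop(.064,.058,.04),(0,255,0)),(loop(.036,.030,z+.054),(0,0,255))):
        uv=(proj(c,R.from_euler('z',.148).apply(pts)+[.527,-.266,0])+.5-[x0,y0])*s
        cv2.polylines(t,[uv.astype(np.int32)],True,col,1)
    out.append(t[:520,:400])
save('crop4',np.hstack([o[:520] for o in out]))
E
```

```text
8.5 tcp [ 0.526  -0.2665  0.0933] F [ 0.18  0.71 -0.36] op 0.33942883670751306 ff 19.947794107720256
[0.527, -0.266, 0.062, 1.719] t [-0.001   0.0003  0.0313] rot [-0.     0.001  0.001]
[([0.5207, -0.2736, 0.0592], 0.73), ([0.5024, 0.1984, -0.0028], 0.59)]
```

View pics/crop4.png

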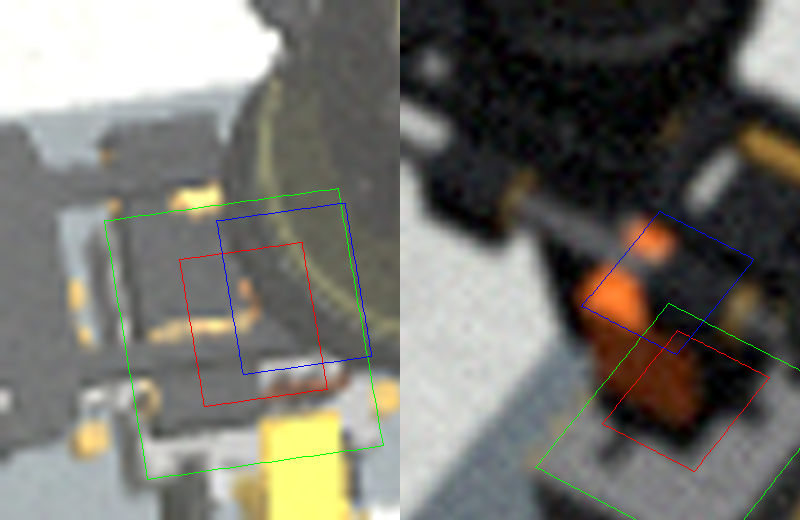

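>>> jog_arm(
  turn=[
    [0,0,0],
    [0,0,0],
    [0,0,0],
    [0,0,0],
    [0,0,0],
    [0,0,0],
  ],
  translation=[
    [-0.002,0,0],
    [-0.002,0,0.006],
    [-0.002,0,0.012],
    [-0.002,0,0.017],
    [-0.002,0,0.021],
    [-0.002,0,0.023],
  ],
  grip=[0.8,0.8,0.8,0.8,0.8,0.8],
)

```text
clock: 9.4
tool_pos: [0.5274, -0.2661, 0.0693]
eef_rot: [-0.075, 0.997, 0.0, -0.0]
contact_force: [0.3, 0.1, -1.0]
opening: 0.341
finger_force: 19.9
```

>>> jog_arm(
  turn=[
    [0,0,0],
    [0,0,0],
    [0,0,0],
    [0,0,0],
  ],
  translation=[
    [0,0,0.003],
    [0,0,0.006],
    [0,0,0.0075],
    [0,0,0.0075],
  ],
  grip=[0.8,0.8,0.8,0.8],
)

```text
clock: 9.9
tool_pos: [0.5274, -0.2662, 0.0625]
eef_rot: [-0.075, 0.997, -0.0, -0.0]
contact_force: [-0.6, 0.7, 3.4]
opening: 0.338
finger_force: 19.9
```

>>> jog_arm(
  turn=[
    [0,0,0],
    [0,0,0],
    [0,0,0],
    [0,0,0],
    [0,0,0],
    [0,0,0],
  ],
  translation=[
    [0,0,-0.001],
    [0,0,-0.001],
    [0,0,-0.001],
    [0,0,-0.03],
    [0,0,-0.08],
    [0,0,-0.12],
  ],
  grip=[0.4,0.4,0.4,0.4,0.4,0.4],
)

```text
clock: 10.65
tool_pos: [0.5277, -0.2662, 0.1838]
eef_rot: [-0.075, 0.997, 0.0, 0.0]
contact_force: [-0.1, -0.5, 0.0]
opening: 0.603
finger_force: 0.0
```

```bash
python3 - <<'E'
from h import *
rel((.428,-.281,.18,1.719),(.428,-.281,.104,1.719),(.4795,-.273,.104,1.719))
for c in ('top','scene'):
    cams.snapshot(c); print([(np.round(d['position'],4),round(d['p'],2)) for d in models.place_of(c,'relay')])
E
```

```text
10.65 tcp [ 0.5277 -0.2662  0.1838] F [-0.07 -0.45  0.  ] op 0.6030953400476768 ff 0.0
[0.428, -0.281, 0.18, 1.719] t [0.1008 0.0002 0.0037] rot [-0.     0.001  0.001]
[0.428, -0.281, 0.104, 1.719] t [0.1008 0.0002 0.0797] rot [-0.     0.001  0.001]
[0.4795, -0.273, 0.104, 1.719] t [0.0487 0.0004 0.0797] rot [-0.     0.001  0.001]
[(array([ 5.046e-01,  1.946e-01, -4.000e-04]), 0.6), (array([ 0.5276, -0.2653,  0.0252]), 0.38)]
[(array([ 0.5204, -0.2693,  0.0277]), 0.81), (array([ 0.5001,  0.2007, -0.0022]), 0.57)]
```

>>> jog_arm(
  turn=[
    [0,0,0],
    [0,0,0],
    [0,0,0],
    [0,0,0],
    [0,0,0],
    [0,0,0],
    [0,0,0],
    [0,0,0],
    [0,0,0],
    [0,0,0],
  ],
  translation=[
    [0.04,0,0],
    [0.08,0,0],
    [0.101,0,0],
    [0.101,0,0.03],
    [0.101,0,0.06],
    [0.101,0,0.08],
    [0.095,0,0.08],
    [0.085,0,0.08],
    [0.075,0,0.08],
    [0.068,0,0.08],
  ],
  grip=[1,1,1,1,1,1,1,1,1,1],
)

```text
clock: 12.1
tool_pos: [0.4611, -0.2763, 0.1028]
eef_rot: [-0.075, 0.997, -0.0, 0.0]
contact_force: [-1.4, -0.4, 0.6]
opening: 0.006
finger_force: 0.6
```

>>> jog_arm(
  turn=[
    [0,0,0],
    [0,0,0],
    [0,0,0],
    [0,0,0],
  ],
  translation=[
    [-0.006,0,0],
    [-0.012,0,0],
    [-0.018,0,0],
    [-0.018,0,0],
  ],
  grip=[1,1,1,1],
)

```text
clock: 12.6
tool_pos: [0.4772, -0.2738, 0.102]
eef_rot: [-0.074, 0.997, -0.0, -0.001]
contact_force: [-4.0, -0.9, 2.5]
opening: 0.004
finger_force: 1.7
```

>>> jog_arm(
  turn=[
    [0,0,0],
    [0,0,0],
    [0,0,0],
  ],
  translation=[
    [-0.002,0,0],
    [-0.003,0,0],
    [-0.003,0,0],
  ],
  grip=[1,1,1],
)

```text
clock: 12.98
tool_pos: [0.4775, -0.2738, 0.1018]
eef_rot: [-0.074, 0.997, -0.0, -0.004]
contact_force: [-7.8, -0.2, 6.3]
opening: 0.004
finger_force: 4.0
```

```bash
python3 - <<'E'
from h import *
out=[]
for c,(x0,y0,x1,y1) in (('top',(370,218,420,280)),('scene',(235,160,305,230))):
    im=cams.snapshot(c)
    for n in ('lever_tip','relay'): print(c,n,[(np.round(d['position'],4),round(d['p'],2)) for d in models.place_of(c,n)])
    out.append(cv2.resize(np.clip(im[y0:y1,x0:x1]*1.4,0,255).astype(np.uint8),(400,500),interpolation=cv2.INTER_CUBIC))
save('crop5',np.hstack(out))
E
```

```text
top lever_tip [(array([ 0.3043, -0.1531,  0.103 ]), 0.51)]
top relay [(array([ 0.5264, -0.2654,  0.022 ]), 0.55), (array([ 0.5055,  0.1945, -0.0012]), 0.54)]
scene lever_tip [(array([ 0.4926, -0.2748,  0.1061]), 0.62), (array([ 0.3022, -0.1524,  0.1067]), 0.62), (array([ 0.5265, -0.2652,  0.0029]), 0.51)]
scene relay [(array([ 0.4994,  0.1971, -0.0015]), 0.69)]
```

View pics/crop5.png

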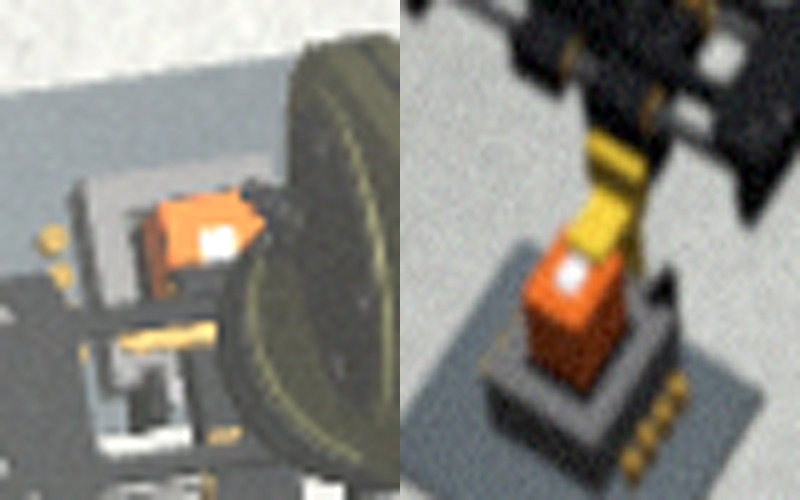

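Crop 5: the lever hook (scene crop around (600,230)) is over the seated orange relay, with the tab upright; pushing harder gave no more motion, so it is shut. Next I back off to the gate grip.

>>> jog_arm(
  turn=[
    [0,0,0],
    [0,0,0],
    [0,0,0],
    [0,0,0],
    [0,0,0],
    [0,0,0],
    [0,0,0],
  ],
  translation=[
    [0.015,0,0],
    [0.035,0,0],
    [0.035,0,-0.04],
    [0.035,0,-0.09],
    [0.035,0,-0.14],
    [0.035,0,-0.175],
    [0.035,0,-0.175],
  ],
  grip=[1,1,1,0.4,0.4,0.4,0.4],
  force=30,
)

```text
clock: 14.15
tool_pos: [0.4484, -0.2789, 0.2798]
eef_rot: [-0.074, 0.997, -0.002, 0.003]
contact_force: [-0.2, -0.1, 0.4]
opening: 0.434
finger_force: 0.0
```

```bash
python3 - <<'E'
from h import *
rel((.689,.115,.275,1.676),(.689,.115,.212,1.676))
for c in ('top','scene'):
    cams.snapshot(c)
    for n in ('bolt_grip','gate_hinge','lever_tip'):print(n,[(np.round(d['position'],4),round(d['p'],2)) for d in models.place_of(c,n)])
E
```

```text
14.15 tcp [ 0.4484 -0.2789  0.2798] F [-0.21 -0.09  0.45] op 0.43364117180793404 ff 0.0
[0.689, 0.115, 0.275, 1.676] t [-0.2964  0.3538  0.0054] rot [-0.004  0.007  0.044]
[0.689, 0.115, 0.212, 1.676] t [-0.296   0.3541  0.0684] rot [-0.004  0.007  0.044]
bolt_grip [(array([0.6867, 0.1147, 0.2114]), 0.64), (array([ 0.5283, -0.2652,  0.0378]), 0.33)]
gate_hinge [(array([0.6721, 0.2984, 0.2096]), 0.69)]
lever_tip [(array([ 0.4894, -0.2698,  0.1036]), 0.57), (array([ 0.3051, -0.1568,  0.1091]), 0.44)]
bolt_grip [(array([0.6889, 0.1165, 0.2039]), 0.69)]
gate_hinge [(array([0.6658, 0.3002, 0.2105]), 0.69)]
lever_tip [(array([ 0.4929, -0.2735,  0.1061]), 0.63), (array([ 0.3024, -0.1545,  0.1086]), 0.58)]
```

>>> jog_arm(
  turn=[
    [0,0,0.04],
    [0,0,0.04],
    [0,0,0.04],
    [0,0,0.04],
    [0,0,0.04],
    [0,0,0.04],
    [0,0,0.04],
    [0,0,0.04],
    [0,0,0.04],
    [0,0,0.04],
    [0,0,0.04],
    [0,0,0.04],
    [0,0,0.04],
  ],
  translation=[
    [-0.03,0.035,0],
    [-0.06,0.071,0],
    [-0.09,0.106,0],
    [-0.12,0.142,0],
    [-0.15,0.177,0],
    [-0.18,0.212,0],
    [-0.21,0.248,0],
    [-0.24,0.283,0],
    [-0.27,0.32,0],
    [-0.285,0.339,0],
    [-0.296,0.354,0],
    [-0.296,0.354,0],
    [-0.296,0.354,0],
  ],
  grip=[0.4,0.4,0.4,0.4,0.4,0.4,0.4,0.4,0.4,0.4,0.4,0.4,0.4],
)

```text
clock: 16.18
tool_pos: [0.6862, 0.1145, 0.2767]
eef_rot: [-0.054, 0.999, -0.001, -0.001]
contact_force: [-0.3, -0.7, -0.1]
opening: 0.599
finger_force: 0.0
```

```bash
python3 - <<'E'
from h import *
rel((.689,.115,.212,1.676))
E
```

```text
16.18 tcp [0.6862 0.1145 0.2767] F [-0.29 -0.74 -0.07] op 0.5990801481442142 ff 0.0
[0.689, 0.115, 0.212, 1.676] t [-0.0029  0.0003  0.0647] rot [-0.001 -0.001  0.003]
```

>>> jog_arm(
  turn=[
    [0,0,0],
    [0,0,0],
    [0,0,0],
    [0,0,0],
    [0,0,0],
    [0,0,0],
    [0,0,0],
    [0,0,0],
    [0,0,0],
  ],
  translation=[
    [-0.002,0,0.02],
    [-0.002,0,0.045],
    [-0.002,0,0.065],
    [-0.002,0,0.065],
    [-0.002,0,0.065],
    [-0.002,0,0.065],
    [-0.002,0,0.065],
    [-0.002,0,0.065],
    [-0.002,0,0.065],
  ],
  grip=[0.4,0.4,0.4,0.4,0.9,0.9,0.9,0.9,0.9],
  force=30,
)

```text
clock: 17.3
tool_pos: [0.6888, 0.116, 0.2128]
eef_rot: [-0.054, 0.999, 0.0, 0.001]
contact_force: [0.2, -0.3, 2.7]
opening: 0.222
finger_force: 30.0
```

>>> jog_arm(
  turn=[
    [0,0,0],
    [0,0,0],
    [0,0,0],
    [0,0,0],
  ],
  translation=[
    [0,0,-0.005],
    [0,0,-0.01],
    [0,0,-0.014],
    [0,0,-0.014],
  ],
  grip=[0.9,0.9,0.9,0.9],
)

```text
clock: 17.8
tool_pos: [0.6886, 0.116, 0.2267]
eef_rot: [-0.055, 0.999, 0.0, 0.0]
contact_force: [1.0, -0.1, -0.8]
opening: 0.224
finger_force: 30.0
```

>>> jog_arm(
  turn=[
    [0,0,0],
    [0,0,0],
    [0,0,0],
    [0,0,0],
    [0,0,0],
    [0,0,0],
  ],
  translation=[
    [0,0.007,0],
    [0,0.014,0],
    [0,0.021,0],
    [0,0.028,0],
    [0,0.034,0],
    [0,0.034,0],
  ],
  grip=[0.9,0.9,0.9,0.9,0.9,0.9],
)

```text
clock: 18.55
tool_pos: [0.6848, 0.1514, 0.2264]
eef_rot: [-0.055, 0.998, 0.001, 0.0]
contact_force: [3.0, 1.7, -0.9]
opening: 0.224
finger_force: 30.0
```

```bash
python3 - <<'E'
from h import *
rel()
for c in ('top','scene'):
    im=cams.snapshot(c)
    for n in ('bolt_grip','gate_hinge'):print(n,[(np.round(d['position'],4),round(d['p'],2)) for d in models.place_of(c,n)])
E
```

```text
18.55 tcp [0.6848 0.1514 0.2264] F [ 2.97  1.65 -0.95] op 0.22377555323355372 ff 29.999724151566625
bolt_grip []
gate_hinge [(array([0.667 , 0.2952, 0.2089]), 0.6)]
bolt_grip [(array([0.6887, 0.1514, 0.219 ]), 0.83)]
gate_hinge [(array([0.667 , 0.2966, 0.2098]), 0.88)]
```

```bash
python3 - <<'E'
from h import *
s=r.get_state(); p=s['tool_pos']; H=np.array([.668,.299])
w=[]
for t in (.06,.12,.18,.24,.30,.36):
    c,n=np.cos(t),np.sin(t); d=p[:2]-H; q=H+[c*d[0]+n*d[1],-n*d[0]+c*d[1]]; w.append((q[0],q[1],p[2],1.679-t))
rel(*w)
E
```

```text
18.85 tcp [0.6849 0.1501 0.2264] F [ 2.9   0.88 -1.3 ] op 0.22257822863411914 ff 29.99969487078488
[np.float64(0.6758960188976152), np.float64(0.14933241997692498), np.float64(0.2264347205645838), 1.619] t [ 0.009   0.0002 -0.    ] rot [0.001 0.    0.061]
[np.float64(0.6669071425886717), np.float64(0.14912826388183273), np.float64(0.2264347205645838), 1.5590000000000002] t [ 0.0179  0.001  -0.    ] rot [0.001 0.    0.121]
[np.float64(0.6579221993862644), np.float64(0.149463484194713), np.float64(0.2264347205645838), 1.499] t [ 0.0268  0.0023 -0.    ] rot [0.001 0.    0.181]
[np.float64(0.6489735253833481), np.float64(0.15033687448443392), np.float64(0.2264347205645838), 1.439] t [ 0.0356  0.0042 -0.    ] rot [0.001 0.    0.241]
[np.float64(0.6400933261429247), np.float64(0.15174529148910085), np.float64(0.2264347205645838), 1.379] t [ 0.0443  0.0065 -0.    ] rot [0.001 0.    0.301]
[np.float64(0.6313135607927954), np.float64(0.15368366642840475), np.float64(0.2264347205645838), 1.319] t [ 0.0528  0.0094 -0.    ] rot [0.001 0.    0.361]
```

>>> jog_arm(
  turn=[
    [0,0,0.03],
    [0,0,0.06],
    [0,0,0.09],
    [0,0,0.12],
    [0,0,0.15],
    [0,0,0.18],
    [0,0,0.21],
    [0,0,0.24],
    [0,0,0.27],
    [0,0,0.3],
    [0,0,0.33],
    [0,0,0.36],
    [0,0,0.36],
    [0,0,0.36],
    [0,0,0.36],
  ],
  translation=[
    [0.0045,0,0],
    [0.009,0.0002,0],
    [0.0135,0.0005,0],
    [0.018,0.001,0],
    [0.0225,0.0015,0],
    [0.027,0.0023,0],
    [0.031,0.0032,0],
    [0.0355,0.0042,0],
    [0.04,0.0053,0],
    [0.0445,0.0065,0],
    [0.0488,0.008,0],
    [0.053,0.0094,0],
    [0.053,0.0094,0],
    [0.053,0.0094,0],
    [0.053,0.0094,0],
  ],
  grip=[0.9,0.9,0.9,0.9,0.9,0.9,0.9,0.9,0.9,0.9,0.9,0.9,0.9,0.9,0.9],
)

```text
clock: 20.72
tool_pos: [0.6313, 0.1529, 0.2263]
eef_rot: [0.125, 0.992, -0.0, 0.0]
contact_force: [4.8, -0.3, -1.6]
opening: 0.227
finger_force: 30.0
```

```bash
python3 - <<'E'
from h import *
rel()
out=[]
for c,(x0,y0,x1,y1) in (('top',(130,130,300,220)),('scene',(230,150,460,400))):
    im=cams.snapshot(c)
    for n in ('bolt_grip','gate_hinge','lever_tip'):print(n,[(np.round(d['position'],4),round(d['p'],2)) for d in models.place_of(c,n)])
    out.append(cv2.resize(np.clip(im[y0:y1,x0:x1]*1.4,0,255).astype(np.uint8),(400,250 if c=='top' else 435),interpolation=cv2.INTER_CUBIC))
out[0]=cv2.copyMakeBorder(out[0],0,185,0,0,0); save('crop6',np.hstack(out))
E
```

```text
20.73 tcp [0.6313 0.1529 0.2263] F [ 4.81 -0.25 -1.61] op 0.22669692743963005 ff 29.999826662242413
bolt_grip []
gate_hinge [(array([0.6691, 0.2989, 0.2112]), 0.74)]
lever_tip [(array([ 0.484 , -0.2721,  0.1001]), 0.49), (array([ 0.3038, -0.157 ,  0.1052]), 0.44)]
bolt_grip [(array([0.6332, 0.1524, 0.2206]), 0.94)]
gate_hinge [(array([0.6664, 0.3007, 0.2102]), 0.98)]
lever_tip [(array([0.4413, 0.3217, 0.0036]), 0.73), (array([ 0.4941, -0.274 ,  0.1065]), 0.7), (array([ 0.3018, -0.1498,  0.1068]), 0.55), (array([ 0.6811,  0.1622, -0.003 ]), 0.24), (array([ 0.3969, -0.49  , -0.0006]), 0.24)]
```

View pics/crop6.png

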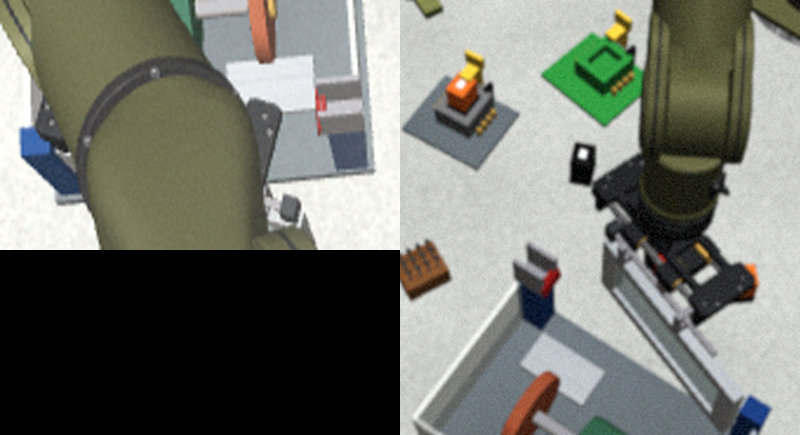

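Crop 6: the gate is ajar about 20° with the fingers on the red grip at about (660,260). The keeper at (540,270) is empty, and the relay and shut lever are in place at (465,85).

```bash
python3 -c "
from plant import r
print(r.finish_job())"
```

```text
the job is handed in; nothing more can be done
None
```

The job is handed in, but no verdict came back: by the camera and force readings, the orange relay is home in the grey socket, the lever is shut over it, the bolt is drawn about 35 mm, and the fingers hold the gate open at about 0.36 rad (20°).

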